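# Blow off and square up a plate-locating corner

### The job

The side rail of the plate-locating corner has come out of square: first blow the dust out of the corner by squeezing the red lever of the bench blow gun fully in and letting it spring back. Then, leaving the well plate, tape roll and dropper bottle alone, take the blue square by its black grip, lay it flat on the deck plate and press it into the corner until it is flush against both rails and the sprung side rail is pushed out square. Finish while still gripping it and pressing it firmly against both rails, so that I can tighten the lock screw.

Things in the scene. Friction and masses are not known exactly. Their poses are not given: they have to be found in the camera images.
- deck: Dark steel deck plate 200 x 200 x 12 mm, fixed. Origin: centre of its underside, on the worktop; z up. Seen from the robot, an aluminium rail stands along its far (+x) edge and one along its right (-y) edge; together they form an inside corner at the far right.
- deck_corner (a point): The true corner: where the inner faces of the two rails meet on the plate's top when the side rail is square; at (78, -78, 12) mm of the deck. Its axes are those of the deck.
- back_rail: Fixed aluminium rail 156 mm long (along the deck's y, from -90 to +66 mm), 16 mm wide, 14 mm high above the plate with 5 mm screw heads on top. Its inner face looks to the deck's -x at x = 78 mm. The body's origin is at (0, 0, 12) mm of the deck, not on the rail.
- side_bar: Pivoting aluminium side rail, 152 x 16 x 14 mm with screw heads up to 8 mm above it. Origin: at its pivot on the plate's top, at (45, -86, 12) mm of the deck; it runs from 25 mm ahead (own +x) to 127 mm behind (-x, towards the robot). Its inner face looks to own +y, 8 mm from the centre line; when square, this face lies at the deck's y = -78 mm.
- side_rail (a joint): Angle of the side rail (rad): 0 = square to the back rail, positive = robot-side end swung inward over the plate; range -0.06 to 0.20, starts at 0.105 to 0.155 (end 13 to 20 mm inward). A spring with some friction holds it inward: about 2 N at 110 mm from the pivot pushes it square; it swings back in when let go.
- side_rail_end (a point): Inner top edge at the robot-side end of the side rail.
- square: Blue right-angled triangular frame (assembly square), loose, about 0.25 kg, flat on the worktop. Origin: underside, below the black grip's centre. Two legs 120 mm long, 16 wide, 20 high meet at own (60, -60) mm: one along own y, outer face to own +x (goes against the back rail); one along own x, outer face to own -y (goes against the side rail). The long side is a 12 mm bar along own (1, 1).
- square_corner (a point): The outer corner point of the square, at its underside, (60, -60, 0) mm of the square; the material there is nipped off by 8 mm. In the corner it meets deck_corner, with the square's axes parallel to the deck's (square's origin at (18, -18, 12) mm of the deck).
- square_grip (a point): Middle of the square's black grip, 22 mm above its underside. The grip is 66 mm long along the square's own (1, 1) direction, 14 mm thick, 34 mm high; pinch it across. Between grip and inner corner the frame is open for 55 mm.
- blow_gun: Bench blow gun on a grey column with a round foot (90 mm wide), fixed, left of the deck. Origin: centre of the foot on the worktop. White barrel, 26 mm thick, level, axis 115 mm above the worktop along own y from -30 to +110 mm; the thin nozzle leads from its -y end towards the deck's corner. The red lever is on the barrel's own -x flank (robot side).
- trigger (a joint): Angle of the red lever: 0 at rest, 0.20 rad fully squeezed against the barrel. Spring: about 4 N to start, 8 N when fully in, at the lever pad. It springs back when let go. Its pivot is vertical, at (-18, -8, 115) mm of the gun.
- trigger_pad (a point): Outer face of the lever's finger pad, 115 mm above the worktop: at rest 35 mm from the barrel's axis (own -x), squeezed 20 mm. The lever is 4 mm thick, its pad 17 mm high and 56 mm long.
- gun_grip (a point): Point on the barrel's axis opposite the lever pad, at (0, 66, 115) mm of the gun: place to squeeze barrel and lever together from above (48 mm across at rest, 33 mm squeezed; the column is 66 mm away).
- well_plate: White 96-well plate, 86 x 128 x 14 mm, behind the deck, loose: leave alone. Origin: centre of its underside.
- tape_roll: Roll of beige tape, 100 mm across, 25 mm high, loose: leave alone. Origin: centre of its underside.
- dropper_5: Small brown dropper bottle with green cap, 25 mm across, 65 mm high, loose: leave alone. Origin: centre of its underside.

How it is judged:
By the outcome, as a careful person would: the job done as asked, in the order asked, and still so for the second after the job is handed in, while the arm keeps its last pose, push and grip.
It also fails if it takes over 54 s, if anything falls off the work surface, if the arm or the gripper's body presses on something with over 40 N, if the wrist force passes 120 N, or if a joint passes its speed limit or range.

### The arm

A 6-joint arm with a two-finger parallel gripper is mounted at the origin on a cart in front of the work surface, level with it; the furniture and walls round the work are solid. World frame = base frame: x ahead of the robot, y to its left, z up, the work surface at z = 0. Lengths are in mm, angles in rad, forces in N, time in s.
With the tool pointing down it reaches from about 375 to 975 mm from the base axis. Payload 3.8 kg.
Tool frame: the origin (TCP) lies at the very end of the fingers, on their centre line; the grasp point (between the pads) lies ctrl.hold_point_z behind it (ctrl.hold_point_z is the distance from the TCP to the grasp point, in mm); z points along the fingers, x is the direction in which the jaws open and shut, and the axes are right-handed (so a half turn about z gives the same grasp; the last joint's range is limited). The gripper opens to 85 mm and grips with 20 to 120 N. Pads are 22 mm wide; open, the fingers measure 114 mm over their backs; the gripper's body (76 mm by 85 mm) begins 54 mm behind the grasp point. The pads swing forward as they close: fully open they stand 13 mm farther back than shut.
Start: joints at [1.302, 0.264, 1.604, -0, 1.274, -0.037], TCP at [155.066, 656.942, 231.28] pointing down, gripper open.
Joint ranges: [-2.63, 2.63], [-0.94, 2.18], [0.31, 2.57], [-1.31, 4.45], [0, 2.66], [-2.55, 2.55]. Speed limits (rad/s): [2.57, 2.57, 3.14, 3.14, 3.14, 3.14].

### API

Orientations are given as a 3x3 rotation matrix whose columns are the frame's x, y, z axes.
In Python, from workcell import ctrl gives the robot as it stands. The module is installed in compiled form; this text tells all that it offers.
- The arm moves only by the tool servo_tool, never from a script. Its argument "deltas" is one flat list of numbers, 7 for each row, row after row: the turn, a rotation vector about the tool's x, y, z in rad, then the shift along the tool's x, y, z in cm, then the closure, from 0 (fully open) to 1 (shut). A call has 1 to 8 rows; each row is the pose to reach, as a shift and turn from the pose commanded when the call began, along the tool's axes at that moment; what a row does not reach only later rows make up. A row lasts 1/10 s, in which the tool goes at most 50 mm and 8.59 degrees, less where a joint would pass 70% of its speed; a pose out of reach is approached as far as the arm can. A call with a gripper value outside its range is refused whole. The fingers move at their own pace and stop on an object; "force" is the grip in N (left out, the last holds). Time passes only in rows, so rows that repeat a pose let the fingers close. It gives the time, the measured TCP pose, the force and the opening at its end, in the units of the state.
- ctrl.get_obs(): the state, without advancing time (a new reading comes with each control period).
- ctrl.capture(name): name is "scene" or "top" or "wrist"; returns the picture (384x512x3 uint8, red, green, blue); there is no depth.
- ctrl.calibration(name): a dict with "fx", "fy", "cx", "cy" (pixels), "dist" ([k1, k2, p1, p2, k3] as OpenCV has them; the pictures are not rectified), "rvec" (rotation vector, rad) and "tvec" (3), from world to camera coordinates, as OpenCV has them; the wrist camera has in their place "tool_from_camera" (4x4, takes a point from camera to tool coordinates, whose origin is the TCP and whose axes are the tool frame's). Camera axes: x right, y down, z forward; pixel columns grow to the right and rows downward; lengths in mm; the calibration is good to about 2 mm. A picture is of the moment at which its call begins: read the wrist's pose just before it. calibration takes no time and is no camera call.
- ctrl.finish_job(): hands the job in, once; it reports no verdict.
Trained networks look in the newest picture that a camera, given by its name, has taken for a name from the list of things; names that differ only in an ending like _2 or _b are one class to them, and where a whole thing is asked for, a point or a joint stands for the part that bears it (a point fixed in the world has none). Each returns a list of dicts, best first, with "p" (0 to 1); they miss things now and then, are a little off and sometimes report something else, mostly with a low value. They report only what shows in the picture. A call takes as long as a camera call.
- ctrl.search_frame(thing, camera): "pixel" ([column, row] in pixels, amid what is visible of it).
- ctrl.outline_of(thing, camera): "mask" (384x512 bool, what is visible of it) and "pixel" ([column, row] in pixels, amid what is visible of it).
The state is a dict: "clock": time; "qpos": joint angles; "joint_vel": joint speeds; "joint_torque": joint torques, N m; "ee_pos": TCP position; "eef_rot": TCP orientation; "force": force on the tool from outside, world axes, zero at the start; "torque": the same for the moment, N m; "finger_gap": finger opening in mm.
Only numpy, scipy, OpenCV 4.12 (cv2) and the standard library are available. Lean on these libraries where they do the work, as an engineer would, in place of code of your own. Each camera call takes 0.05 s, during which the arm holds its last target.

## Working session

There is one attempt and no reset: what is moved stays moved. The work goes in short steps, Python scripts to look and compute and a tool call to move; the robot and the scene stay as the last step left them, time stands still between calls to the robot, and variables do not carry over. Pictures are saved under pics/ and viewed, and the job is handed in when it is done.

Besides the shell and the picture viewer there is one more tool, called after "Request:" by a JSON object that holds its "name" and its "arguments". servo_tool: Moves the arm, as the interface text tells. Its arguments: {"type":"object","properties":{"deltas":{"type":"array"},"force":{"type":"number"}},"required":["deltas"]}

```bash
mkdir -p pics; ls; cat > h.py <<'E'
import numpy as np, cv2
from workcell import ctrl
def cap(n,f):
    o=ctrl.get_obs(); im=ctrl.capture(n); cv2.imwrite('pics/'+f,im[:,:,::-1]); return o,im
def cam(n,o=None):
    c=ctrl.calibration(n); K=np.array([[c['fx'],0,c['cx']],[0,c['fy'],c['cy']],[0,0,1.]]); d=np.array(c['dist'],float)
    if 'rvec' in c:
        R=cv2.Rodrigues(np.array(c['rvec'],float))[0]; t=np.array(c['tvec'],float).ravel()
    else:
        T=np.array(c['tool_from_camera']); W=np.eye(4); W[:3,:3]=np.array(o['eef_rot']); W[:3,3]=o['ee_pos']
        M=np.linalg.inv(W@T); R=M[:3,:3]; t=M[:3,3]
    return K,d,R,t
def ray(C,px):
    K,d,R,t=C; u=cv2.undistortPoints(np.array(px,float).reshape(1,1,2),K,d).ravel()
    v=R.T@np.array([u[0],u[1],1]); return -R.T@t, v/np.linalg.norm(v)
def at_z(C,px,z):
    o,v=ray(C,px); return o+v*(z-o[2])/v[2]
def proj(C,P):
    K,d,R,t=C; return cv2.projectPoints(np.array(P,float).reshape(-1,3),cv2.Rodrigues(R)[0],t,K,d)[0].reshape(-1,2)
def tri(obs):
    A=np.zeros((3,3));b=np.zeros(3)
    for C,px in obs:
        o,v=ray(C,px);M=np.eye(3)-np.outer(v,v);A+=M;b+=M@o
    P=np.linalg.solve(A,b); return P,[np.linalg.norm(proj(C,P)[0]-px) for C,px in obs]
E
python3 - <<'E'
from h import *
print(ctrl.hold_point_z)
o=ctrl.get_obs(); print({k:np.round(v,3).tolist() for k,v in o.items()})
for n in ['scene','top','wrist']:
    o,im=cap(n,n+'0.png')
    C=cam(n,o); print(n,np.round(-C[2].T@C[3]),C[0][0,0])
    for th in ['deck','square','square_grip','side_bar','side_rail_end','trigger_pad','gun_grip','blow_gun','square_corner','deck_corner','back_rail','dropper_5','tape_roll','well_plate']:
        try: r=ctrl.search_frame(th,n); print(th,[(np.round(x['pixel']).tolist(),round(x['p'],2)) for x in r[:2]])
        except Exception as e: print(th,e)
print(ctrl.get_obs()['clock'])
E
```

```text
pics
18.700000000000003
{'clock': 0.0, 'qpos': [1.302, 0.265, 1.605, -0.0, 1.274, -0.037], 'joint_vel': [0.001, -0.001, 0.001, 0.0, -0.001, 0.0], 'joint_torque': [-0.003, -51.51, -36.732, -0.0, 0.013, 0.0], 'ee_pos': [154.851, 656.224, 229.918], 'eef_rot': [[0.23, 0.973, -0.001], [0.973, -0.23, -0.002], [-0.002, -0.0, -1.0]], 'force': [-0.432, 0.061, 0.272], 'torque': [-0.025, -0.023, 0.023], 'finger_gap': 85.069}
scene [-304. -485.  888.] 396.53217816935177
deck [([234.0, 222.0], 0.68), ([254.0, 220.0], 0.67)]
square [([313.0, 254.0], 0.84), ([247.0, 201.0], 0.32)]
square_grip [([311.0, 253.0], 0.7)]
side_bar [([257.0, 221.0], 0.51)]
side_rail_end [([256.0, 224.0], 0.59)]
trigger_pad [([146.0, 177.0], 0.7)]
gun_grip [([165.0, 179.0], 0.62)]
blow_gun [([169.0, 178.0], 0.74)]
square_corner [([312.0, 256.0], 0.55)]
deck_corner [([232.0, 221.0], 0.82)]
back_rail [([250.0, 200.0], 0.84), ([256.0, 227.0], 0.16)]
dropper_5 [([320.0, 191.0], 0.64)]
tape_roll [([365.0, 220.0], 0.93)]
well_plate [([265.0, 174.0], 0.56)]
top [4.750e+02 1.000e+00 1.297e+03] 412.07154740453876
deck [([257.0, 223.0], 0.97)]
square [([347.0, 227.0], 0.61)]
square_grip [([347.0, 228.0], 0.67)]
side_bar [([282.0, 219.0], 0.51)]
side_rail_end [([282.0, 218.0], 0.65)]
trigger_pad [([159.0, 233.0], 0.46)]
gun_grip [([173.0, 223.0], 0.71)]
blow_gun [([172.0, 223.0], 0.77)]
square_corner [([345.0, 232.0], 0.63)]
deck_corner [([284.0, 221.0], 0.36), ([252.0, 143.0], 0.32)]
back_rail [([254.0, 197.0], 0.57)]
dropper_5 []
tape_roll [([384.0, 149.0], 0.56), ([348.0, 232.0], 0.16)]
well_plate []
wrist [ 87. 674. 375.] 275.6998039013238
deck []
square []
square_grip []
side_bar []
side_rail_end []
trigger_pad []
gun_grip [([89.0, 383.0], 0.45)]
blow_gun []
square_corner []
deck_corner []
back_rail []
dropper_5 []
tape_roll []
well_plate []
2.25
```

View pictures.

```bash
python3 - <<'E'
import cv2
a=cv2.imread('pics/scene0.png')[130:330,100:440]; cv2.imwrite('pics/s0c.png',cv2.resize(a,None,fx=2.3,fy=2.3,interpolation=3))
a=cv2.imread('pics/top0.png')[110:300,130:430]; cv2.imwrite('pics/t0c.png',cv2.resize(a,None,fx=2.6,fy=2.6,interpolation=3))
E
```

```text
(no output)
```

View pics/s0c.png

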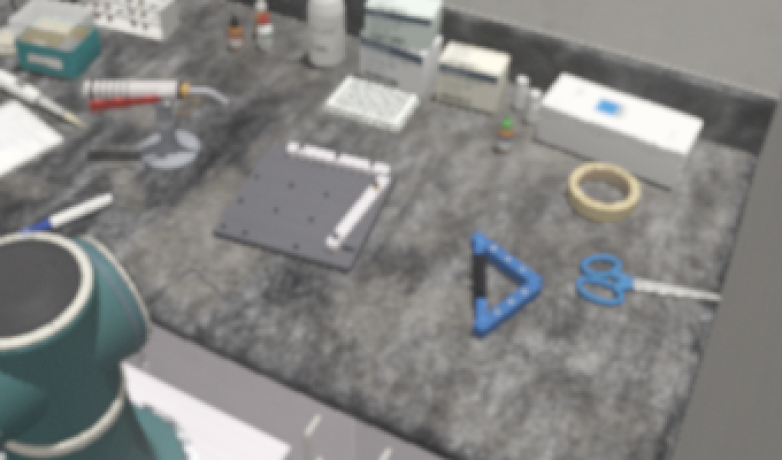

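View pics/t0c.png

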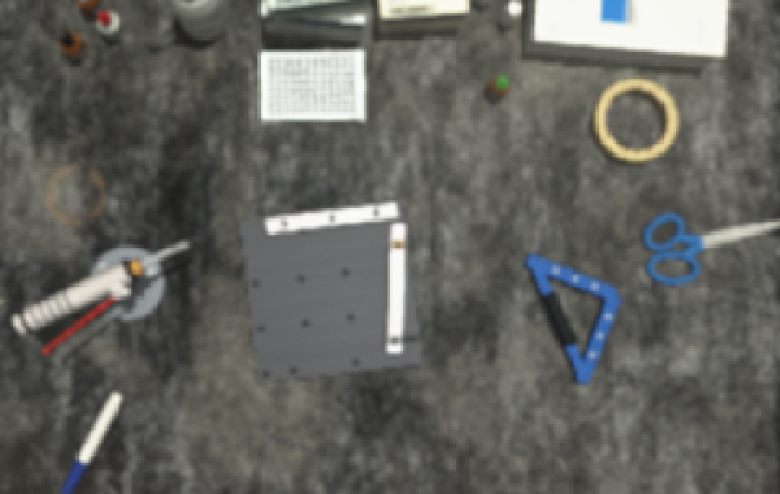

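View pics/wrist0.png

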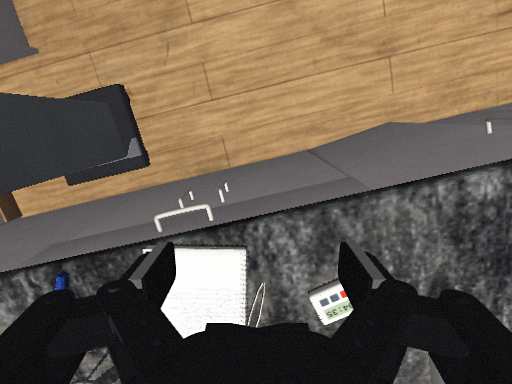

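```bash
python3 - <<'E'
from h import *
o=ctrl.get_obs(); print(np.round(ctrl.calibration('wrist')['tool_from_camera'],3))
T=cam('top');S=cam('scene')
tc=lambda x,y:(130+x/2.6,110+y/2.6)
for n,p,z in [('barrel back',(17,322),115),('barrel front',(132,270),115),('foot',(128,285),0),('sq corner',(617,297),20),('sq y end',(532,260),20),('sq x end',(583,382),20),('grip',(560,318),34),
 ('deckTL',(245,222),12),('deckBL',(258,380),12),('deckBR',(422,362),12),('rail tl',(265,218),26),('rail tr',(397,204),26),('side rail far',(398,225),26),('side near',(394,352),26)]:
    print(n,np.round(at_z(T,tc(*p),z),1))
E
```

```text
[[ 1.00000e+00  1.00000e-03  2.00000e-03  7.05000e-01]
 [-1.00000e-03  9.62000e-01  2.74000e-01 -7.02140e+01]
 [-2.00000e-03 -2.74000e-01  9.62000e-01 -1.43297e+02]
 [ 0.00000e+00  0.00000e+00  0.00000e+00  1.00000e+00]]
barrel back [444.6 361.5 115. ]
barrel front [503.9 235.3 115. ]
foot [488.5 262.5   0. ]
sq corner [ 482.4 -324.3   20. ]
sq y end [ 525.1 -222.9   20. ]
sq x end [ 381.5 -283.7   20. ]
grip [ 456.8 -253.5   34. ]
deckTL [566.2 120.9  12. ]
deckBL [377.7 101.5  12. ]
deckBR [402.  -93.5  12. ]
rail tl [570.3  95.8  26. ]
rail tr [589.2 -61.   26. ]
side rail far [564.2 -62.5  26. ]
side near [414.  -59.3  26. ]
```

Request:
{"name": "servo_tool", "arguments": {"deltas": [0,0,0.1,-4.0,5.3,0,0,0,0,0.2,-8.0,10.6,0,0,0,0,0.3,-12,15.9,0,0,0,0,0.4,-16,21.2,0,0,0,0,0.5,-20,26.5,0,0,0,0,0.6,-23.5,31.5,0,0,0,0,0.7,-26,35,0,0,0,0,0.8,-28,38,0,0]}}

```text
clock: 3.05
ee_pos: [413.9, 349.5, 231.7]
eef_rot: [[0.86, 0.51, 0.001], [0.51, -0.86, 0.001], [0.001, -0.0, -1.0]]
force: [0.8, 0.9, -0.8]
finger_gap: 85.4
```

Request:
{"name": "servo_tool", "arguments": {"deltas": [0,0,0.05,0.6,4.0,0,0,0,0,0.09,1.3,8.0,0,0,0,0,0.09,1.9,11.5,0,0,0,0,0.09,1.9,12,0,0]}}

```text
clock: 3.45
ee_pos: [493.1, 255.1, 231.5]
eef_rot: [[0.903, 0.431, 0.001], [0.431, -0.903, -0.001], [0.001, 0.001, -1.0]]
force: [0.1, 0.3, -0.5]
finger_gap: 85.8
```

```bash
python3 - <<'E'
from h import *
o,im=cap('wrist','w1.png'); print(o['clock'],np.round(o['ee_pos'],1),np.round(o['eef_rot'],3).tolist())
for th in ['trigger_pad','gun_grip','blow_gun']:
    r=ctrl.search_frame(th,'wrist'); print(th,[(np.round(x['pixel']).tolist(),round(x['p'],2)) for x in r[:2]])
import pickle; pickle.dump(o,open('o1.pkl','wb'))
E
```

```text
3.45 [493.1 255.1 231.5] [[0.903, 0.431, 0.001], [0.431, -0.903, -0.001], [0.001, 0.001, -1.0]]
trigger_pad [([229.0, 134.0], 0.65)]
gun_grip [([257.0, 155.0], 0.87)]
blow_gun [([259.0, 153.0], 0.69)]
```

View pics/w1.png

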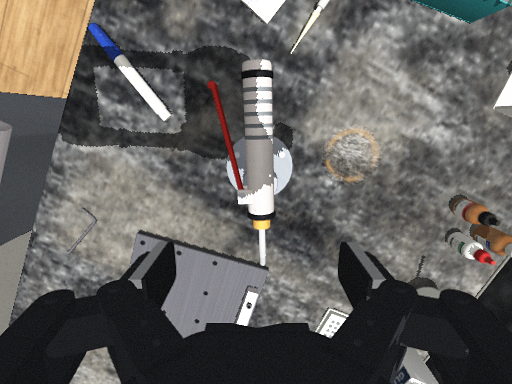

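```bash
python3 - <<'E'
from h import *
import pickle
o=pickle.load(open('o1.pkl','rb')); C=cam('wrist',o)
P=[at_z(C,p,115)[:2] for p in [(257.5,64),(261,217),(211,84),(239,186)]]
for p in P: print(np.round(p,1))
d=P[0]-P[1]; print(np.linalg.norm(d), np.degrees(np.arctan2(-d[0],d[1])))
T=cam('top'); S=cam('scene')
u=d/np.linalg.norm(d); 
for back in [110]:
    O=P[0]-110*u; G=O+66*u; x=np.array([u[1],-u[0]])
    print('origin',O,'grip',G,'x',x, 'lever back own', (P[2]-O)@x,(P[2]-O)@u,(P[3]-O)@x,(P[3]-O)@u)
    w=[[*(O+110*u),115],[*(O-30*u),115],[*O,0],[*(G-33*x),115]]
    print(np.round(proj(T,w)),np.round(proj(S,w)))
    for n,q in(('top',proj(T,w)),('scene',proj(S,w))):
        im=cv2.resize(cv2.imread(f'pics/{n}0.png')[130:300,60:260],None,fx=3,fy=3)
        for p in q: cv2.circle(im,(int((p[0]-60)*3),int((p[1]-130)*3)),3,(0,255,0),1)
        cv2.imwrite(f'pics/{n}_chk.png',im)
a=np.hstack([cv2.imread('pics/top_chk.png')[:,:400],cv2.imread('pics/scene_chk.png')[:,200:]]);cv2.imwrite('pics/chk.png',a)
E
```

```text
[443.9 360.6]
[507.8 235.4]
[414.  328.3]
[474.7 255. ]
140.52184354578185 27.050174449767496
origin [493.94221174 262.63129884] grip [463.92735291 321.41146768] x [0.89060862 0.45477059] lever back own -41.33329286062523 94.87223201637326 -20.621957057821138 1.91679064196726
[[137. 234.]
 [181. 213.]
 [179. 218.]
 [155. 238.]] [[137. 169.]
 [179. 169.]
 [174. 196.]
 [148. 175.]]
```

View pics/chk.png

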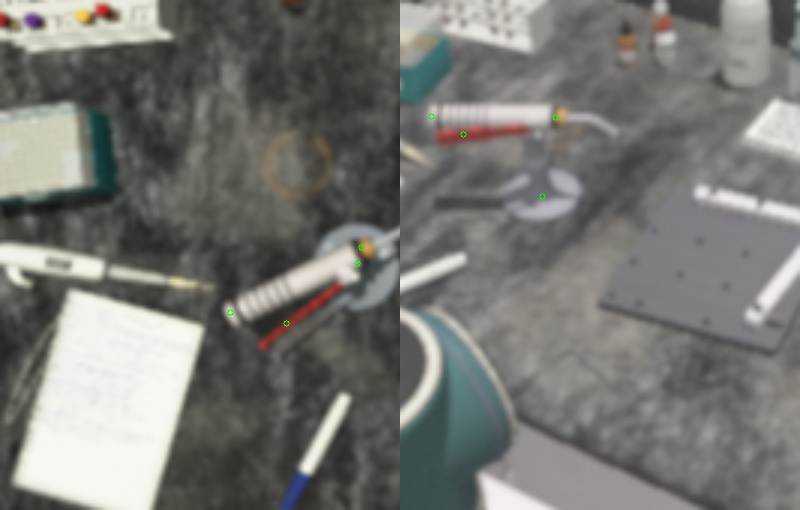

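Request:
{"name": "servo_tool", "arguments": {"deltas": [0,0,-0.027,-0.1,-3.7,0.5,0,0,0,-0.027,-0.1,-7.2,2,0,0,0,-0.027,-0.1,-7.2,5,0,0,0,-0.027,-0.1,-7.2,9,0,0,0,-0.027,-0.1,-7.2,12.5,0,0,0,-0.027,-0.1,-7.2,13.6,0,0,0,-0.027,-0.1,-7.2,13.6,0]}}

```text
clock: 4.35
ee_pos: [456.3, 322.3, 93.3]
eef_rot: [[0.888, 0.46, -0.004], [0.46, -0.888, -0.002], [-0.005, 0.0, -1.0]]
force: [0.3, 0.7, 0.5]
finger_gap: 85.2
```

```bash
python3 - <<'E'
from h import *
o,im=cap('wrist','w2.png'); print(o['clock'],np.round(o['ee_pos'],1),np.round(o['eef_rot'],3).tolist(),np.round(o['force'],1))
G=np.array([463.9,321.4]);x=np.array([.8906,.4548]);print((o['ee_pos'][:2]-G)@x,(o['ee_pos'][:2]-G)@np.array([-x[1],x[0]]))
E
```

```text
4.35 [456.3 322.3  93.3] [[0.888, 0.46, -0.004], [0.46, -0.888, -0.002], [-0.005, 0.0, -1.0]] [0.3 0.7 0.5]
-6.327780361179377 4.27916792098984
```

View pics/w2.png

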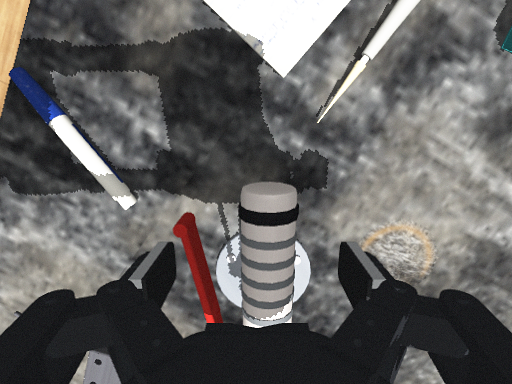

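Request:
{"name": "servo_tool", "arguments": {"deltas": [0,0,0,0.3,0.3,0,0,0,0,0,0.3,0.3,0,1,0,0,0,0.3,0.3,0,1,0,0,0,0.3,0.3,0,1,0,0,0,0.3,0.3,0,1,0,0,0,0.3,0.3,0,1,0,0,0,0.3,0.3,0,1,0,0,0,0.3,0.3,0,1], "force": 35}}

```text
clock: 5.2
ee_pos: [460.1, 319.6, 96.0]
eef_rot: [[0.889, 0.458, -0.006], [0.458, -0.889, -0.003], [-0.006, 0.0, -1.0]]
force: [-10.3, -4.4, 10.4]
finger_gap: 31.3
```

```bash
python3 - <<'E'
from h import *
o,im=cap('wrist','w3.png'); print(o['clock'],np.round(o['ee_pos'],1),o['finger_gap'],np.round(o['force'],1))
G=np.array([463.9,321.4]);x=np.array([.8906,.4548]);print((o['ee_pos'][:2]-G)@x,(o['ee_pos'][:2]-G)@np.array([-x[1],x[0]]))
E
```

```text
5.2 [460.1 319.6  96. ] 31.267318275011814 [-10.3  -4.4  10.4]
-4.230442964335736 0.13823171622053762
```

View pics/w3.png

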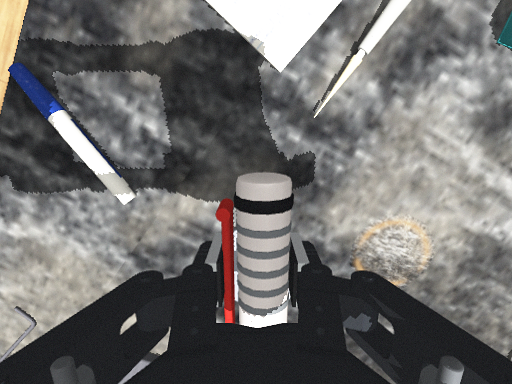

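Request:
{"name": "servo_tool", "arguments": {"deltas": [0,0,0,0,0,0,0,0,0,0,0,0,0,0,0,0,0,0,0,0,0,0,0,0,0,0,0,0]}}

```text
clock: 5.65
ee_pos: [463.6, 321.6, 95.9]
eef_rot: [[0.889, 0.458, 0.002], [0.458, -0.889, 0.002], [0.003, -0.0, -1.0]]
force: [0.1, 0.9, -0.6]
finger_gap: 84.8
```

```bash
python3 - <<'E'
from h import *
o,im=cap('wrist','w4.png'); print(o['clock'],np.round(o['ee_pos'],1),o['finger_gap'],np.round(o['force'],1))
E
```

```text
5.65 [463.6 321.6  95.9] 84.84101460723137 [ 0.1  0.9 -0.6]
```

View pics/w4.png

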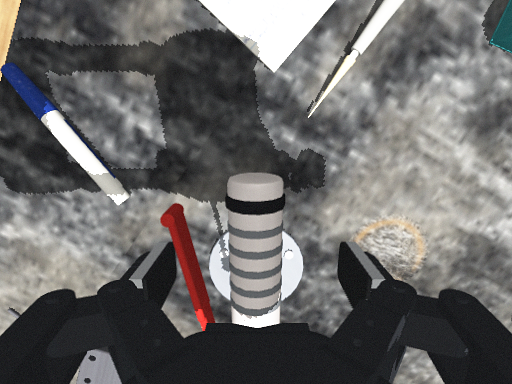

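Request:
{"name": "servo_tool", "arguments": {"deltas": [0,0,0,0,0,-5,0,0,0,0,0,0,-10,0,0,0,0.14,-1.5,3,-14,0,0,0,0.28,-3.5,7,-15.4,0,0,0,0.42,-5.7,11.4,-15.4,0,0,0,0.56,-7.9,15.8,-15.4,0,0,0,0.7,-10.1,20.2,-15.4,0,0,0,0.82,-12.3,24.6,-15.4,0]}}

```text
clock: 6.5
ee_pos: [467.0, 44.4, 250.9]
eef_rot: [[0.94, -0.342, 0.004], [-0.342, -0.94, 0.0], [0.004, -0.002, -1.0]]
force: [1.1, 0.2, -0.1]
finger_gap: 85.3
```

```bash
python3 - <<'E'
from h import *
o,im=cap('wrist','w5.png'); print(o['clock'],np.round(o['ee_pos'],1).tolist(),np.round(o['eef_rot'],3).tolist())
import pickle; pickle.dump(o,open('o5.pkl','wb'))
E
```

```text
6.5 [467.0, 44.4, 250.9] [[0.94, -0.342, 0.004], [-0.342, -0.94, 0.0], [0.004, -0.002, -1.0]]
```

View pics/w5.png

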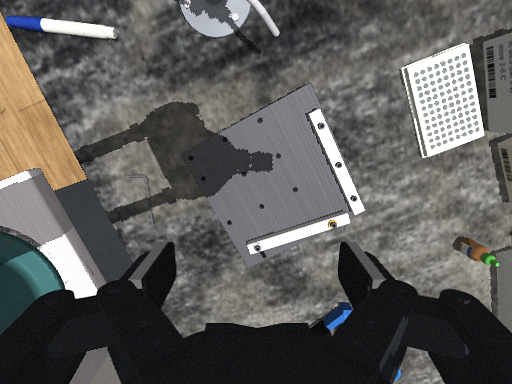

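Request:
{"name": "servo_tool", "arguments": {"deltas": [0,0,0,1,2.5,2,0,0,0,0,2,5,4,0,0,0,0,2,5,4,0]}}

```text
clock: 6.85
ee_pos: [467.1, -10.0, 207.4]
eef_rot: [[0.94, -0.34, -0.002], [-0.34, -0.94, -0.001], [-0.002, 0.001, -1.0]]
force: [-0.9, 0.7, -0.5]
finger_gap: 85.4
```

```bash
python3 - <<'E'
from h import *
import pickle
o,im=cap('wrist','w6.png'); print(o['clock'],np.round(o['ee_pos'],1).tolist(),np.round(o['eef_rot'],3).tolist())
pickle.dump(o,open('o6.pkl','wb'))
for f in ['w5','w6']:
    a=cv2.imread(f'pics/{f}.png')[60:290,150:410]; cv2.imwrite(f'pics/{f}c.png',cv2.resize(a,None,fx=2.5,fy=2.5,interpolation=2))
E
```

```text
6.85 [467.1, -10.0, 207.4] [[0.94, -0.34, -0.002], [-0.34, -0.94, -0.001], [-0.002, 0.001, -1.0]]
```

View pics/w5c.png

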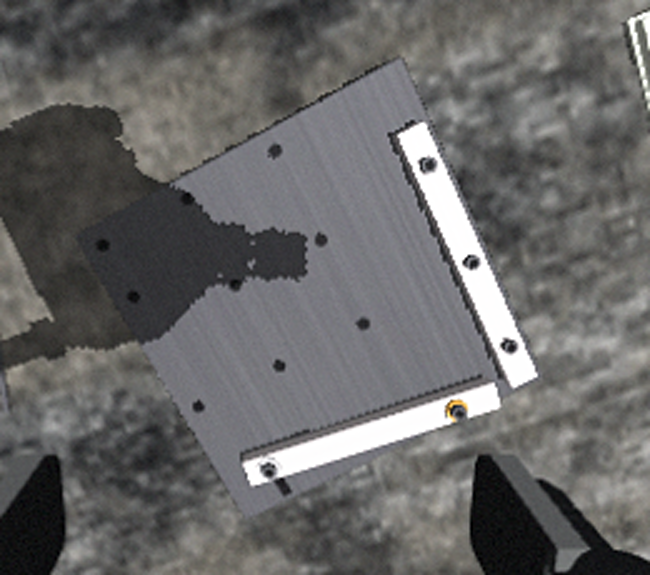

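View pics/w6c.png

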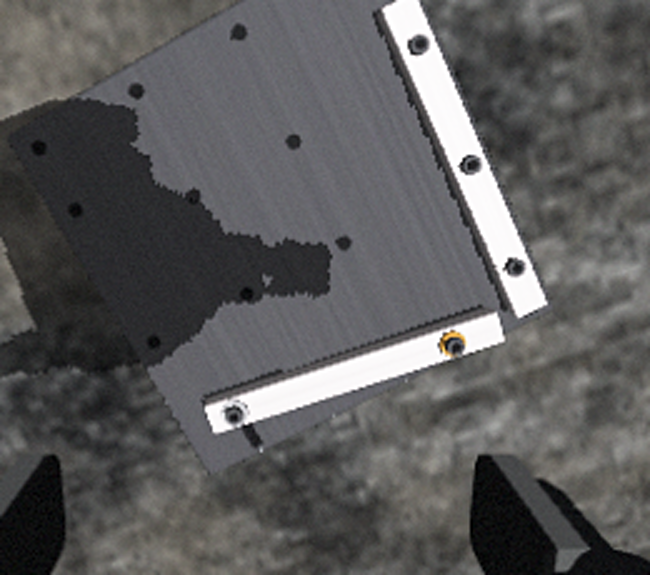

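```bash
cat > fitdeck.py <<'E'
from h import *
import pickle
from scipy.optimize import least_squares
obs={'o5':[((403,58),(100,100,12)),((80,235),(-100,100,12)),((247,517),(-100,-100,12)),((399,132),(78,66,26)),((425,121),(94,66,26)),((537,377),(94,-90,26)),((512,390),(78,-90,26)),
 ((242,462),'S',(-127,8,14)),((248,486),'S',(-127,-8,14)),((499,409),'S',(25,-8,14)),((496,383),'S',(25,8,14))],
'o6':[((10,135),(-100,100,12)),((210,473),(-100,-100,12)),((547,303),(94,-90,26)),((522,318),(78,-90,26)),
 ((204,404),'S',(-127,8,14)),((213,433),'S',(-127,-8,14)),((505,340),'S',(25,-8,14)),((497,312),'S',(25,8,14))]}
def rot(a): return np.array([[np.cos(a),-np.sin(a),0],[np.sin(a),np.cos(a),0],[0,0,1]])
def pts(p,l):
    out=[]
    for e in l:
        q=np.array(e[-1],float)
        if e[1]=='S': q=np.array([45,-86,12])+rot(p[3])@q
        out.append(rot(p[2])@q+[p[0],p[1],p[4]])
    return out
def res(p):
    r=[]
    for k,l in obs.items():
        C=cam('wrist',pickle.load(open(k+'.pkl','rb')))
        r.append((proj(C,pts(p,l))-np.array([(150+e[0][0]/2.5,60+e[0][1]/2.5) for e in l])).ravel())
    return np.concatenate(r)
f=least_squares(res,[484,14,.11,-.13,0],loss='soft_l1')
if __name__=='__main__':
    print(np.round(f.x,3)); print(np.round(res(f.x).reshape(-1,2),1).tolist())
    D=f.x; c=rot(D[2])@[18,-18,0]+[D[0],D[1],0]; print('goal',c,'yaw',np.degrees(D[2]))
    for n in ('top','scene'):
        C=cam(n); q=[rot(D[2])@np.array(p)+[D[0],D[1],0] for p in [(100,100,12),(-100,100,12),(-100,-100,12),(78,66,26),(78,-90,26)]]
        print(n,np.round(proj(C,q)).tolist())
E
python3 fitdeck.py
```

```text
[ 4.88494e+02  1.74750e+01  1.32000e-01 -1.53000e-01 -2.44300e+00]
[[0.5, -0.8], [-1.4, -0.5], [-0.7, 0.6], [-0.4, 1.6], [0.5, 0.0], [0.1, -0.3], [-0.3, -0.6], [0.3, -0.4], [1.5, -0.7], [0.8, -0.8], [-0.6, -0.4], [-0.4, 0.1], [0.0, 0.6], [0.1, 0.8], [-2.1, 0.6], [0.2, 0.2], [0.9, -0.3], [-0.1, 0.6], [0.1, -0.1]]
goal [508.70694936   2.00194609   0.        ] yaw 7.565492195091407
top [[221.0, 193.0], [229.0, 257.0], [293.0, 249.0], [233.0, 198.0], [283.0, 192.0]]
scene [[218.0, 191.0], [191.0, 229.0], [251.0, 246.0], [224.0, 194.0], [268.0, 205.0]]
```

Request:
{"name": "servo_tool", "arguments": {"deltas": [0,0,0.14,0.7,4.3,0,0,0,0,0.28,1.4,8.7,0,0,0,0,0.42,2,13,0,0,0,0,0.56,2.7,17.4,0,0,0,0,0.7,3.4,21.8,0,0,0,0,0.82,4.1,26.2,0,0,0,0,0.82,4.1,26.2,0,0]}}

```text
clock: 7.6
ee_pos: [419.3, -272.5, 211.4]
eef_rot: [[0.39, -0.921, 0.003], [-0.921, -0.39, -0.004], [0.005, -0.002, -1.0]]
force: [0.1, 0.9, 0.7]
finger_gap: 85.2
```

```bash
python3 - <<'E'
from h import *
import pickle
o,im=cap('wrist','w7.png'); print(o['clock'],np.round(o['ee_pos'],1).tolist(),np.round(o['eef_rot'],3).tolist())
pickle.dump(o,open('o7.pkl','wb'))
E
```

```text
7.6 [419.3, -272.5, 211.4] [[0.39, -0.921, 0.003], [-0.921, -0.39, -0.004], [0.005, -0.002, -1.0]]
```

View pics/w7.png

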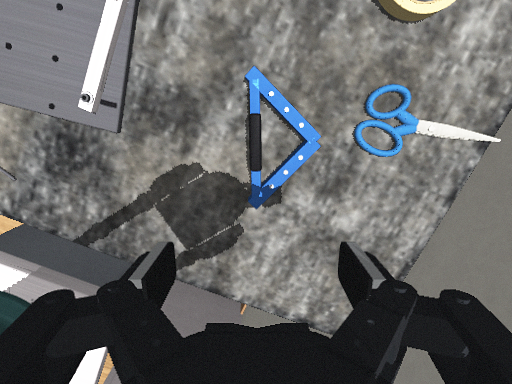

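Request:
{"name": "servo_tool", "arguments": {"deltas": [0,0,0,-1,-1,2.5,0,0,0,0,-1.5,-1.5,5,0,0,0,0,-1.5,-1.5,5,0]}}

```text
clock: 7.95
ee_pos: [425.1, -244.9, 156.6]
eef_rot: [[0.399, -0.917, -0.004], [-0.917, -0.399, 0.004], [-0.005, 0.002, -1.0]]
force: [0.7, 0.3, -0.3]
finger_gap: 85.2
```

```bash
python3 - <<'E'
from h import *
import pickle
o,im=cap('wrist','w8.png'); print(o['clock'],np.round(o['ee_pos'],1).tolist(),np.round(o['eef_rot'],3).tolist())
pickle.dump(o,open('o8.pkl','wb'))
a=[cv2.resize(cv2.imread(f'pics/{f}.png')[50:250,225:365],None,fx=2.8,fy=2.8,interpolation=2) for f in ['w7','w8']]
cv2.imwrite('pics/w78.png',np.hstack(a))
for th in ['square_grip','square']:
    r=ctrl.search_frame(th,'wrist'); print(th,[(np.round(x['pixel']).tolist(),round(x['p'],2)) for x in r[:2]])
E
```

```text
7.95 [425.1, -244.9, 156.6] [[0.399, -0.917, -0.004], [-0.917, -0.399, 0.004], [-0.005, 0.002, -1.0]]
square_grip [([287.0, 158.0], 0.68), ([101.0, 59.0], 0.33)]
square [([286.0, 160.0], 0.55)]
```

View pics/w78.png

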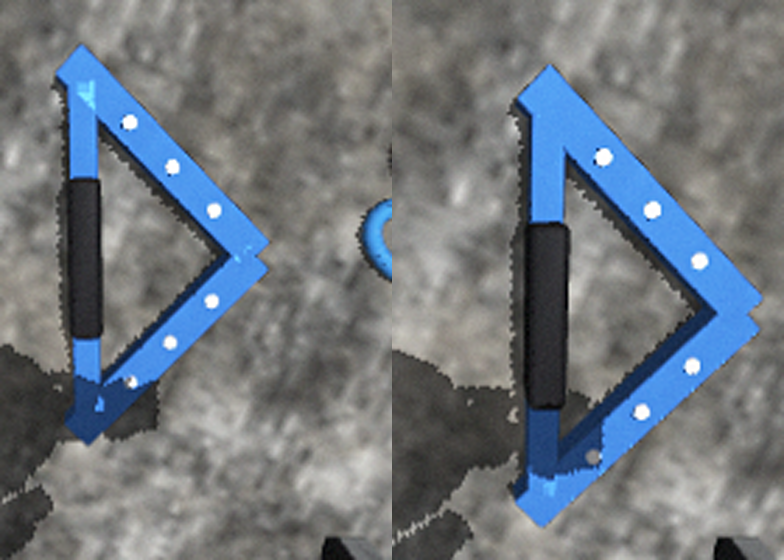

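```bash
cat > fitsq.py <<'E'
from h import *
import pickle
from fitdeck import rot
from scipy.optimize import least_squares
M=[(60,60,20),(44,60,20),(-60,-60,20),(-60,-44,20),(60,-52,20),(52,-60,20),(0,0,34)]
obs={'o7':[(80,43),(55,72),(90,445),(65,425),(268,243),(268,268),(86,259)],'o8':[(158,64),(125,98),(151,527),(122,495),(370,299),(368,325),(155,316)]}
def res(p):
    r=[]
    for k,l in obs.items():
        C=cam('wrist',pickle.load(open(k+'.pkl','rb')))
        r.append((proj(C,[rot(p[2])@np.array(q,float)+[p[0],p[1],p[3]] for q in M])-np.array([(225+a/2.8,50+b/2.8) for a,b in l])).ravel())
    return np.concatenate(r)
f=least_squares(res,[457,-253,-.4,0],loss='soft_l1')
if __name__=='__main__':
    print(np.round(f.x,3),np.degrees(f.x[2])); print(np.round(res(f.x).reshape(-1,2),1).tolist())
    C=[cam('wrist',pickle.load(open(k+'.pkl','rb'))) for k in obs]
    print(tri([(C[0],(225+86/2.8,50+259/2.8)),(C[1],(225+155/2.8,50+316/2.8))]))
E
python3 fitsq.py
```

```text
[ 4.58368e+02 -2.54204e+02 -3.67000e-01 -2.85600e+00] -21.040870162794487
[[0.8, 0.0], [-0.1, 0.6], [-0.4, -0.3], [-0.5, -1.4], [0.8, -0.8], [0.3, -0.2], [-0.1, 0.2], [-0.2, -0.3], [-0.4, 0.4], [-0.4, -0.7], [-0.1, 1.4], [0.1, -0.9], [-0.2, 0.7], [0.5, 1.0]]
(array([ 458.01634347, -254.49343248,   22.40962938]), [np.float64(0.03565008452332249), np.float64(0.041928512651118355)])
```

Request:
{"name": "servo_tool", "arguments": {"deltas": [0,0,-0.01,1.1,-1.3,2,0.5,0,0,-0.01,2.2,-2.7,5,0.5,0,0,-0.01,2.2,-2.7,8,0.5,0,0,-0.01,2.2,-2.7,9,0.5,0,0,-0.01,2.2,-2.7,9,0.5]}}

```text
clock: 8.6
ee_pos: [459.1, -257.6, 68.8]
eef_rot: [[0.405, -0.914, -0.002], [-0.914, -0.405, 0.001], [-0.002, 0.001, -1.0]]
force: [-0.8, 0.7, 1.2]
finger_gap: 42.6
```

```bash
python3 - <<'E'
from h import *
o,im=cap('wrist','w9.png'); print(o['clock'],np.round(o['ee_pos'],1).tolist(),np.round(o['eef_rot'],3).tolist(),o['finger_gap'])
E
```

```text
8.6 [459.1, -257.6, 68.8] [[0.405, -0.914, -0.002], [-0.914, -0.405, 0.001], [-0.002, 0.001, -1.0]] 42.56540210002315
```

View pics/w9.png

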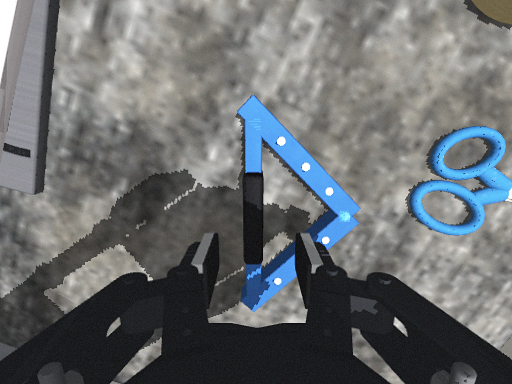

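Request:
{"name": "servo_tool", "arguments": {"deltas": [0,0,0,-0.3,0,2,0.5,0,0,0,-0.3,0,4,0.5,0,0,0,-0.3,0,5.5,0.5,0,0,0,-0.3,0,6.0,0.5,0,0,0,-0.3,0,6.0,0.5]}}

```text
clock: 9.15
ee_pos: [459.0, -255.8, 10.4]
eef_rot: [[0.405, -0.914, 0.001], [-0.914, -0.405, -0.001], [0.001, -0.001, -1.0]]
force: [-1.1, 0.2, -0.3]
finger_gap: 42.8
```

Request:
{"name": "servo_tool", "arguments": {"deltas": [0,0,0,0,0,0.2,0.9,0,0,0,0,0,0.2,1,0,0,0,0,0,0.2,1,0,0,0,0,0,0.2,1,0,0,0,0,0,0.2,1], "force": 80}}

```text
clock: 9.65
ee_pos: [459.4, -255.9, 8.7]
eef_rot: [[0.405, -0.914, 0.002], [-0.914, -0.405, -0.001], [0.002, -0.001, -1.0]]
force: [-0.5, 0.1, 5.6]
finger_gap: 12.1
```

```bash
python3 - <<'E'
from h import *
o,im=cap('wrist','w10.png'); print(o['clock'],np.round(o['ee_pos'],1).tolist(),np.round(o['eef_rot'],3).tolist(),o['finger_gap'],o['force'])
E
```

```text
9.65 [459.4, -255.9, 8.7] [[0.405, -0.914, 0.002], [-0.914, -0.405, -0.001], [0.002, -0.001, -1.0]] 12.1371366056191 [-0.48695265  0.06067786  5.57286785]
```

View pics/w10.png

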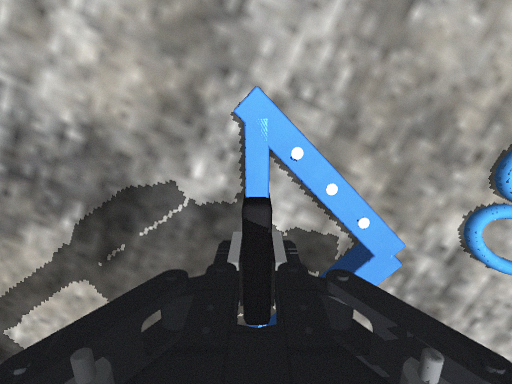

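Request:
{"name": "servo_tool", "arguments": {"deltas": [0,0,0,0,0,-3,1,0,0,0,0,0,-7,1,0,0,-0.05,-2,-1.2,-10,1,0,0,-0.14,-6,-3.6,-10,1,0,0,-0.23,-10,-6,-10,1,0,0,-0.32,-14,-8.4,-10,1,0,0,-0.41,-18,-10.8,-10,1,0,0,-0.5,-22,-13.1,-10,1]}}

```text
clock: 10.5
ee_pos: [488.4, 0.7, 106.9]
eef_rot: [[0.796, -0.606, -0.001], [-0.606, -0.796, 0.0], [-0.001, 0.0, -1.0]]
force: [1.1, 0.1, -2.8]
finger_gap: 12.2
```

Request:
{"name": "servo_tool", "arguments": {"deltas": [0,0,0,0,0,0,1,0,0,0,0,0,0,1]}}

```text
clock: 10.7
ee_pos: [488.4, 0.1, 106.7]
eef_rot: [[0.795, -0.606, -0.001], [-0.606, -0.795, -0.0], [-0.001, 0.001, -1.0]]
force: [-0.5, -0.4, -4.4]
finger_gap: 12.4
```

```bash
python3 - <<'E'
from h import *
import pickle
o,im=cap('wrist','w11.png'); print(o['clock'],np.round(o['ee_pos'],1).tolist(),np.round(o['eef_rot'],3).tolist(),o['finger_gap'],o['force'])
pickle.dump(o,open('o11.pkl','wb'))
R=o['eef_rot']; print('yaw',np.degrees(np.arctan2(R[1][0],R[0][0])),'to approach in tool', np.array(R).T@(np.array([493.7,24.2,0])-np.array([*o['ee_pos'][:2],0])))
E
```

```text
10.7 [488.4, 0.1, 106.7] [[0.795, -0.606, -0.001], [-0.606, -0.795, -0.0], [-0.001, 0.001, -1.0]] 12.431630123487576 [-0.45475172 -0.39931691 -4.36433644]
yaw -37.31017799555259 to approach in tool [-1.04273638e+01 -2.24147048e+01 -1.46476710e-02]
```

View pics/w11.png

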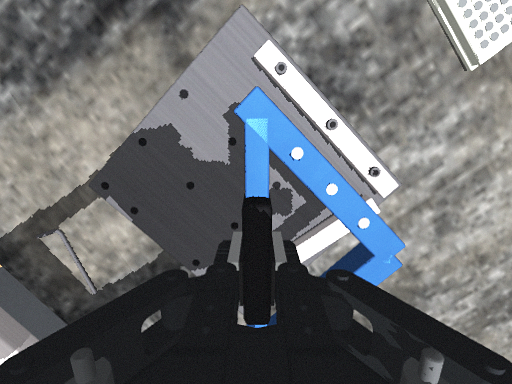

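Request:
{"name": "servo_tool", "arguments": {"deltas": [0,0,0,-1,-2.2,2,1,0,0,0,-1,-2.2,4.5,1,0,0,0,-1,-2.2,6.5,1,0,0,0,-1,-2.2,7.8,1,0,0,0,-1,-2.2,8.2,1,0,0,0,-1,-2.2,8.4,1,0,0,0,-1,-2.2,8.4,1]}}

```text
clock: 11.45
ee_pos: [495.3, 21.9, 23.8]
eef_rot: [[0.793, -0.609, 0.001], [-0.609, -0.793, -0.0], [0.001, -0.001, -1.0]]
force: [0.0, 0.3, -3.4]
finger_gap: 12.6
```

```bash
cat > st.py <<'E'
from h import *
import sys
o=ctrl.get_obs(); R=np.array(o['eef_rot'])
a=.132; Rd=np.array([[np.cos(a),-np.sin(a)],[np.sin(a),np.cos(a)]])
p=Rd.T@(np.array(o['ee_pos'][:2])-[488.5,17.5])
print(o['clock'],'deck xy',np.round(p,1),'z',round(o['ee_pos'][2],1),'F deck',np.round(Rd.T@np.array(o['force'][:2]),1),round(o['force'][2],1),'T',np.round(o['torque'],2),'yawdeck+45',round(np.degrees(np.arctan2(R[1,0],R[0,0]))+45-7.57,2),'gap',round(o['finger_gap'],1))
def td(dx,dy): # deck mm -> tool cm
    w=Rd@[dx,dy]; return np.round(R.T@[w[0],w[1],0]/10,3)
print('tool of deck x,y',td(10,0)[:2],td(0,10)[:2])
E
python3 st.py; python3 -c "
from h import *
cap('wrist','w12.png')"
```

```text
11.45 deck xy [7.3 3.5] z 23.8 F deck [0.1 0.3] -3.4 T [0.07 0.04 0.05] yawdeck+45 -0.1 gap 12.6
tool of deck x,y [ 0.706 -0.708] [-0.708 -0.706]
```

View pics/w12.png

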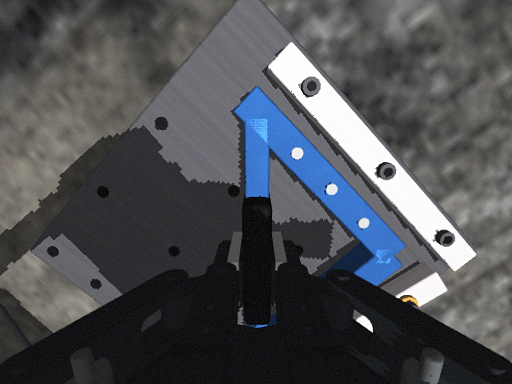

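Request:
{"name": "servo_tool", "arguments": {"deltas": [0,0,0,0,0,0.2,1,0,0,0,0,0,0.3,1,0,0,0,0,0,0.3,1]}}

```text
clock: 11.8
ee_pos: [495.1, 22.5, 20.7]
eef_rot: [[0.794, -0.608, 0.001], [-0.608, -0.794, -0.0], [0.001, -0.001, -1.0]]
force: [0.5, -0.3, -2.4]
finger_gap: 12.2
```

```bash
python3 st.py
```

```text
11.8 deck xy [7.2 4.1] z 20.7 F deck [ 0.4 -0.3] -2.4 T [ 0.01  0.02 -0.03] yawdeck+45 -0.03 gap 12.2
tool of deck x,y [ 0.707 -0.707] [-0.707 -0.707]
```

Request:
{"name": "servo_tool", "arguments": {"deltas": [0,0,0,0,0,0.1,1,0,0,0,0,0,0.15,1,0,0,0,0,0,0.15,1]}}

```text
clock: 12.1
ee_pos: [495.6, 22.5, 20.7]
eef_rot: [[0.794, -0.608, 0.002], [-0.608, -0.794, -0.0], [0.001, -0.001, -1.0]]
force: [-3.3, -0.9, 8.7]
finger_gap: 12.4
```

```bash
python3 st.py
```

```text
12.1 deck xy [7.7 4. ] z 20.7 F deck [-3.3 -0.4] 8.7 T [ 0.01  0.65 -0.  ] yawdeck+45 -0.03 gap 12.4
tool of deck x,y [ 0.707 -0.707] [-0.707 -0.707]
```

Request:
{"name": "servo_tool", "arguments": {"deltas": [0,0,0,0.4,0,-0.08,1,0,0,0,0.8,0.1,-0.08,1,0,0,0,1.2,0.3,-0.08,1,0,0,0,1.55,0.5,-0.08,1,0,0,0,1.84,0.7,-0.08,1,0,0,0,1.84,0.7,-0.08,1]}}

```text
clock: 12.7
ee_pos: [506.5, 5.7, 20.7]
eef_rot: [[0.793, -0.609, 0.002], [-0.609, -0.793, 0.001], [0.001, -0.002, -1.0]]
force: [-0.7, 1.9, 5.7]
finger_gap: 12.6
```

```bash
python3 st.py; python3 -c "
from h import *
cap('wrist','w13.png')"
```

```text
12.7 deck xy [ 16.3 -14.1] z 20.7 F deck [-0.5  2. ] 5.7 T [ 0.32  0.23 -0.11] yawdeck+45 -0.1 gap 12.6
tool of deck x,y [ 0.706 -0.708] [-0.708 -0.706]
```

View pics/w13.png

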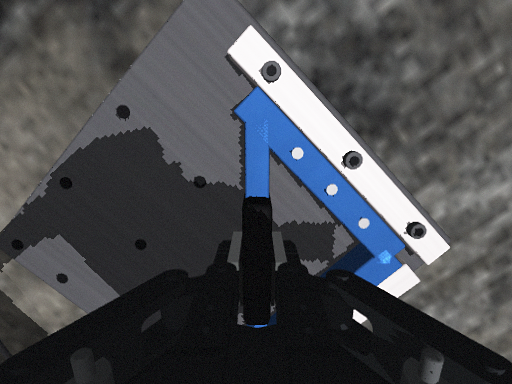

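Request:
{"name": "servo_tool", "arguments": {"deltas": [0,0,0,0.2,0.07,-0.03,1,0,0,0,0.42,0.14,-0.03,1,0,0,0,0.42,0.14,-0.03,1]}}

```text
clock: 13.05
ee_pos: [507.8, 2.5, 20.7]
eef_rot: [[0.793, -0.609, -0.0], [-0.609, -0.793, 0.001], [-0.001, -0.001, -1.0]]
force: [-4.0, 3.4, 7.8]
finger_gap: 12.5
```

```bash
python3 st.py
```

```text
13.05 deck xy [ 17.1 -17.4] z 20.7 F deck [-3.5  3.9] 7.8 T [0.7  0.47 0.09] yawdeck+45 -0.06 gap 12.5
tool of deck x,y [ 0.706 -0.708] [-0.708 -0.706]
```

Request:
{"name": "servo_tool", "arguments": {"deltas": [0,0,0,0.1,0.02,0,1,0,0,0,0.18,0.04,0,1,0,0,0,0.18,0.04,0,1]}}

```text
clock: 13.35
ee_pos: [507.9, 2.0, 20.7]
eef_rot: [[0.793, -0.609, -0.002], [-0.609, -0.793, 0.002], [-0.003, -0.001, -1.0]]
force: [-6.7, 9.0, 11.9]
finger_gap: 12.5
```

```bash
python3 st.py
```

```text
13.35 deck xy [ 17.2 -17.9] z 20.7 F deck [-5.5  9.8] 11.9 T [1.26 0.91 0.16] yawdeck+45 -0.07 gap 12.5
tool of deck x,y [ 0.706 -0.708] [-0.708 -0.706]
```

Request:
{"name": "servo_tool", "arguments": {"deltas": [0,0,0,0.06,-0.01,-0.02,1,0,0,0,0.12,-0.02,-0.04,1,0,0,0,0.12,-0.02,-0.04,1,0,0,0,0.12,-0.02,-0.04,1]}}

```text
clock: 13.75
ee_pos: [507.9, 2.0, 20.7]
eef_rot: [[0.793, -0.609, -0.004], [-0.609, -0.793, 0.003], [-0.005, 0.0, -1.0]]
force: [-8.7, 10.4, 12.1]
finger_gap: 12.4
```

```bash
python3 st.py; python3 - <<'E'
from h import *
for n in ['wrist','top','scene']: cap(n,n+'14.png')
b=[cv2.resize(cv2.imread('pics/top14.png')[180:265,210:310],None,fx=4,fy=4,interpolation=2),cv2.resize(cv2.imread('pics/scene14.png')[170:255,180:280],None,fx=4,fy=4,interpolation=2)]
cv2.imwrite('pics/ts14.png',np.hstack(b))
E
```

```text
13.75 deck xy [ 17.2 -17.9] z 20.7 F deck [-7.2 11.5] 12.1 T [1.52 1.08 0.11] yawdeck+45 -0.07 gap 12.4
tool of deck x,y [ 0.706 -0.708] [-0.708 -0.706]
```

View pics/wrist14.png

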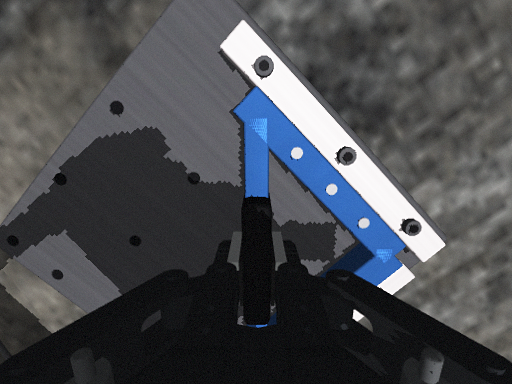

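View pics/ts14.png

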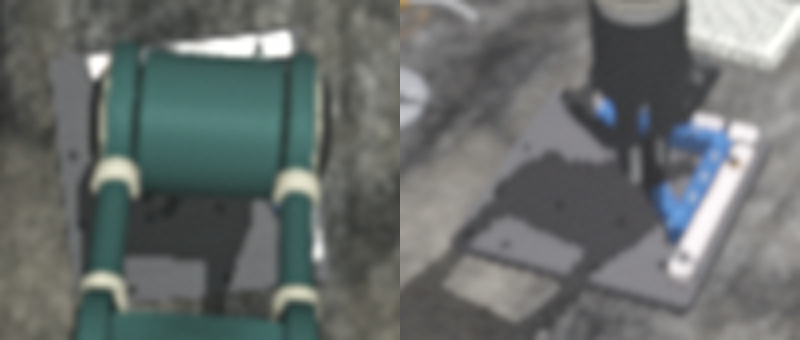

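```bash
python3 - <<'E'
from h import *
im=cv2.imread('pics/wrist14.png').astype(int)
C=cam('wrist',ctrl.get_obs())
b,g,r=im[...,0],im[...,1],im[...,2]
blue=(b-r>60); white=(r>200)&(b>200)
cv2.imwrite('pics/crop14.png',cv2.resize(cv2.imread('pics/wrist14.png')[10:310,210:450],None,fx=2.5,fy=2.5,interpolation=2)[:,:600][:600])
# per-row edges: right edge of blue ; left edge of white ; 
L=[];W=[];O=[]
for y in range(95,240,1):
    xs=np.where(blue[y,230:430])[0]
    if len(xs): 
        xr=230+xs.max(); L.append((xr+.5,y))
for y in range(60,245):
    xs=np.where(white[y,:])[0]; xs=xs[(xs>225)]
    # contiguous white run after expected edge
    if len(xs):
        e=[x for x in xs if x>225+(y-50)*0.95-12]
        if e: W.append((min(e)-.5,y)); O.append((max(e)+.5,y))
def fit(pts,z):
    P=np.array([at_z(C,p,z)[:2] for p in pts]); 
    for _ in range(5):
        c=P.mean(0); v=np.linalg.svd(P-c)[2][0]; d=np.abs((P-c)@[-v[1],v[0]]); 
        if d.max()<.6: break
        P=P[d<max(.6,2*np.median(d))]
    if v[1]<0: v=-v
    return np.degrees(np.arctan2(-v[0],v[1])),len(P),c,np.array([v[1],-v[0]])@c
for n,p,z in [('leg',L,32),('railin',W,26),('railout',O,26)]: print(n,fit(p,z))
E
```

```text
leg (np.float64(7.694710542679536), 145, array([565.93178497,  16.88014659]), np.float64(563.0960510752617))
railin (np.float64(7.959099568889041), 185, array([565.76689855,  24.54875288]), np.float64(563.7161309101151))
railout (np.float64(7.873658867424563), 185, array([582.96894935,  11.42433549]), np.float64(579.0380471896017))
```

View pics/crop14.png

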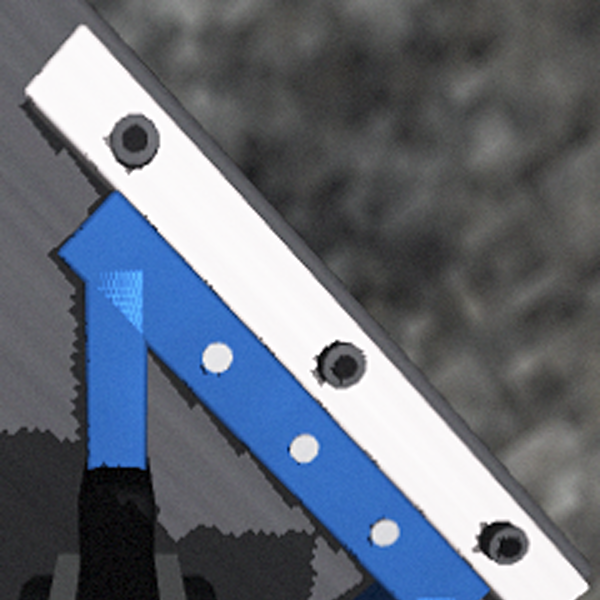

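Request:
{"name": "servo_tool", "arguments": {"deltas": [0,0,-0.001,0.06,-0.03,-0.02,1,0,0,-0.002,0.12,-0.06,-0.05,1,0,0,-0.002,0.12,-0.06,-0.05,1,0,0,-0.002,0.12,-0.06,-0.05,1]}}

```text
clock: 14.3
ee_pos: [507.9, 2.0, 20.7]
eef_rot: [[0.794, -0.607, -0.007], [-0.607, -0.794, 0.004], [-0.007, 0.001, -1.0]]
force: [-11.4, 11.2, 13.0]
finger_gap: 12.6
```

```bash
python3 st.py; python3 - <<'E'
from h import *
cap('wrist','wrist15.png'); cap('scene','scene15.png')
b=cv2.resize(cv2.imread('pics/scene15.png')[190:250,235:285],None,fx=10,fy=10,interpolation=2)
C=cam('scene')
def rot(a): return np.array([[np.cos(a),-np.sin(a),0],[np.sin(a),np.cos(a),0],[0,0,1]])
for ang,col in [(0,(0,255,0)),(0.02,(0,0,255)),(-0.02,(255,0,255))]:
    q=[rot(.134)@(np.array([45,-86,12])+rot(-ang)@np.array(p,float))+[488.5,17.5,-1.5] for p in [(25,8,14),(25,-8,14),(-127,-8,14),(-127,8,14)]]
    q=(proj(C,q)-[235,190]+.5)*10-.5
    cv2.polylines(b,[q.astype(np.int32)],True,col,1)
cv2.imwrite('pics/s15.png',b)
E
```

```text
14.3 deck xy [ 17.2 -17.9] z 20.7 F deck [-9.9 12.6] 13.0 T [1.65 1.25 0.01] yawdeck+45 0.03 gap 12.6
tool of deck x,y [ 0.708 -0.707] [-0.707 -0.708]
```

View pics/s15.png

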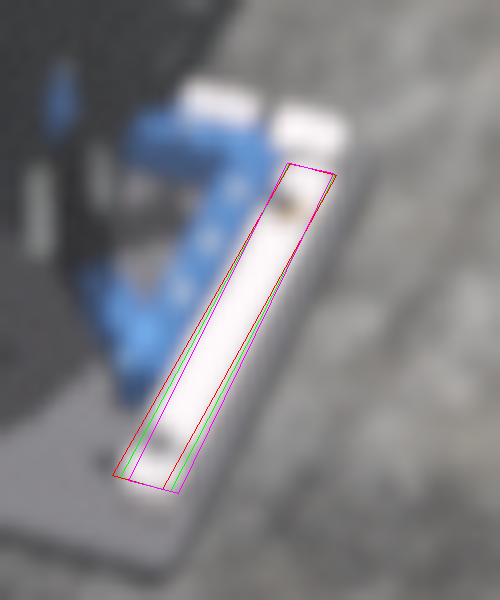

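Request:
{"name": "servo_tool", "arguments": {"deltas": [0,0.004,0,0,0,0,1,0,0.008,0,0.02,-0.02,0,1,0,0.008,0,0.02,-0.02,0,1]}}

```text
clock: 14.7
ee_pos: [507.9, 2.0, 20.7]
eef_rot: [[0.794, -0.607, -0.001], [-0.607, -0.794, -0.001], [0.0, 0.002, -1.0]]
force: [-11.5, 10.5, 13.3]
finger_gap: 12.5
```

```bash
python3 st.py; python3 -c "
from h import *
print(np.round(ctrl.get_obs()['eef_rot'],4).tolist())"
```

```text
14.7 deck xy [ 17.2 -17.9] z 20.7 F deck [-10.   11.9] 13.3 T [1.76 1.63 0.07] yawdeck+45 0.03 gap 12.5
tool of deck x,y [ 0.708 -0.707] [-0.707 -0.708]
[[0.7944, -0.6074, -0.0007], [-0.6074, -0.7944, -0.0014], [0.0003, 0.0015, -1.0]]
```

Request:
{"name": "servo_tool", "arguments": {"deltas": [0,0.001,0,0.05,-0.01,-0.02,1,0,0.003,0,0.1,-0.02,-0.04,1,0,0.003,0,0.1,-0.02,-0.04,1,0,0.003,0,0.1,-0.02,-0.04,1,0,0.003,0,0.1,-0.02,-0.04,1]}}

```text
clock: 15.2
ee_pos: [507.9, 2.0, 20.7]
eef_rot: [[0.794, -0.608, -0.0], [-0.608, -0.794, -0.002], [0.001, 0.002, -1.0]]
force: [-11.8, 11.8, 13.4]
finger_gap: 12.2
```

```bash
python3 st.py; python3 - <<'E'
from h import *
print(np.round(ctrl.get_obs()['eef_rot'],4).tolist())
cap('wrist','wrist16.png'); cap('scene','scene16.png')
im=cv2.imread('pics/wrist16.png').astype(int); C=cam('wrist',ctrl.get_obs())
b,g,r=im[...,0],im[...,1],im[...,2]; blue=(b-r>60); white=(r>200)&(b>200)
L=[(230+np.where(blue[y,230:430])[0].max()+.5,y) for y in range(95,240)]
O=[]
for y in range(60,240):
    xs=np.where(white[y])[0]; xs=xs[(xs>225)&(xs>225+(y-50)*.95-12)]
    if len(xs): O.append((xs.max()+.5,y))
for n,p,z in (('leg',L,32),('rail',O,26)):
    P=np.array([at_z(C,q,z)[:2] for q in p]); l=cv2.fitLine(P.astype(np.float32),cv2.DIST_HUBER,0,.01,.01).ravel(); s=np.sign(l[1]); print(n,np.degrees(np.arctan2(-l[0]*s,l[1]*s)))
E
```

```text
15.2 deck xy [ 17.2 -18. ] z 20.7 F deck [-10.2  13.2] 13.4 T [2.12 1.89 0.06] yawdeck+45 0.0 gap 12.2
tool of deck x,y [ 0.707 -0.707] [-0.707 -0.707]
[[0.7941, -0.6078, -0.0003], [-0.6078, -0.7941, -0.0024], [0.0012, 0.0021, -1.0]]
leg 7.712954
rail 7.8642435
```

View pics/wrist16.png

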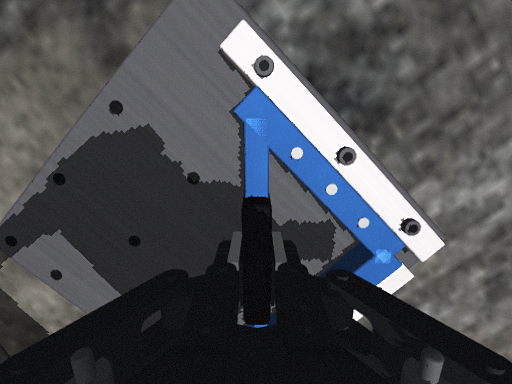

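```bash
python3 -c "
from workcell import ctrl
print(ctrl.finish_job())"
```

```text
the job is handed in; nothing more can be done
None
```

The job is handed in at about 15.3 s, with the blue square seated in the corner, still gripped and pressed against both rails.

**Blow gun:** I squeezed the red lever fully against the barrel, with the jaws closing to about 31 mm. I then opened them, and the wrist picture showed the lever sprung back to rest.

**Square:** I gripped it by its black grip, turned it to match the deck, laid it flat and pressed it into the corner. I did not touch the well plate, tape roll or dropper bottle.

**Last checks:**
- **Position:** the grip was at (17.2, -18.0) mm of the deck, against a nominal (18, -18). It did not move further when I pressed harder.
- **Push:** the wrist force was about 10 N towards the back rail, 13 N towards the side rail and 13 N onto the deck. Some of the sideways push may be deck friction. The tool stayed level.
- **Back rail:** the square's leg and the back rail were parallel to within about 0.15°.
- **Side rail:** the scene camera showed it square only to about ±0.02 rad, because the arm blocked the top camera and the gripper hid most of the rail from the wrist camera. That it is fully square rests mainly on the hard stop against it.

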